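# Check-weigh two culture bottles and sort them

### The job

Two culture bottles, one green and one magenta, lean in the sloping rack and nobody knows which of them are overfilled. Take the green one first: stand it upright on the balance pan, let go and let the beam settle, then stand it upright in the orange tray if the pan sinks below the level mark (heavy) or in the blue tray if the pan stays above it (light); after that do the same with the magenta one. Set them down without dropping them, do not press hard on the pan, and leave the clear culture bottle and the bench timer where they are.

Things in the scene. Friction and masses are not known exactly. Their poses are not given: they have to be found in the camera images.
- flask_green: loose square culture bottle, green contents, red screw cap. 42 x 42 mm, flat sides up to about 55 mm, 89 mm tall with the 32 mm wide round cap from 70 mm up. Origin: centre of the underside; z runs up through the cap, x and y are normal to its flat sides. Starts in one of the two places of the rack, leaning 30 degrees. Hidden mass about 0.09 to 0.26 kg, different each time.
- flask_magenta: loose square culture bottle, magenta contents, red screw cap. 42 x 42 mm, flat sides up to about 55 mm, 89 mm tall with the 32 mm wide round cap from 70 mm up. Origin: centre of the underside; z runs up through the cap, x and y are normal to its flat sides. Starts in the other place of the rack, leaning 30 degrees. Hidden mass about 0.09 to 0.26 kg, different each time.
- flask_clear: loose square culture bottle, nearly colourless contents, red screw cap. 42 x 42 mm, flat sides up to about 55 mm, 89 mm tall with the 32 mm wide round cap from 70 mm up. Origin: centre of the underside; z runs up through the cap, x and y are normal to its flat sides. Stands upright on the table; a bystander, to be left alone.
- bench_timer: loose white bench timer, 64 x 64 x 21 mm, lying on the table at the front right; a bystander. Origin: centre of the underside.
- rack: fixed white sloping rack, 85 x 188 mm; two places at y = +45, -45 mm. Origin: underside centre, z up. Bottles lean 30 deg, caps to the rack's -x (towards the robot), undersides 37 mm above the table. Along a bottle, a back wall reaches 43 mm up its -x side, cheeks 13 mm up its y sides (2.5 mm off), a lip 9 mm up its +x side. Draw it out along its own axis, gripping its y sides.
- balance: fixed grey base and post of the balance, base 150 x 85 mm, post and scale plate up to 142 mm high. Origin: centre of the underside below the pivot; z up. The beam lies along its x: pan on the -x side 110 mm from the pivot, brass counterpoise on the +x side. A red pointer on the beam moves over a white scale whose red middle mark is level.
- pan: flat round steel pan of the balance, 92 mm across, always kept level by its linkage. Origin: centre of its upper face. It moves up and down with the beam: upper face 127 mm above the table when empty, 100 mm when the beam is level, 73 mm when fully down. It yields downwards under about 2 N and is damped, settling in about 1.5 s.
- beam (a joint): tilt of the balance beam, rad: 0 = pan fully up (as when empty), 0.25 = level, 0.5 = pan fully down. A bottle of 0.16 kg holds it level; more sinks it beyond 0.25 (heavy), less leaves it below 0.25 (light); about 0.06 kg over or under reaches the stop.
- heavy_tray: fixed shallow orange plastic tray, 170 mm (its x) x 110 mm (its y), walls 4 mm thick and 14 mm high, room for both bottles one behind the other along its x. Origin: centre of the underside; the inner floor is 4 mm above it. For heavy bottles. Which tray stands left and which right varies.
- light_tray: fixed shallow blue plastic tray, 170 mm (its x) x 110 mm (its y), walls 4 mm thick and 14 mm high, room for both bottles one behind the other along its x. Origin: centre of the underside; the inner floor is 4 mm above it. For light bottles.
Mind the look-alikes: they are no part of the job. Leave any yellow look-alike of the flask_green alone.

How it is judged:
By the outcome, as a careful person would: the job done as asked, in the order asked, and still so for the second after the job is handed in, with the robot touching nothing.
It also fails if it takes over 72 s, if anything falls off the work surface, if the arm or the gripper's body presses on something with over 40 N, if the wrist force passes 120 N, or if a joint passes its speed limit or range.

### The arm

A 7-joint arm with a two-finger parallel gripper is mounted at the origin on a cart in front of the work surface, level with it; the furniture and walls round the work are solid. World frame = base frame: x ahead of the robot, y to its left, z up, the work surface at z = 0. Lengths are in m, angles in rad, forces in N, time in s.
With the tool pointing down it reaches from about 0.425 to 0.95 m from the base axis. Payload 4.7 kg.
Tool frame: the origin (TCP) lies on the centre line of the jaws, within the pads' length; the fingertips stand 25 mm ahead of it and the grasp point (between the pads) lies 6 mm ahead of it; z points along the fingers, y is the line along which they close (so a half turn about z gives the same grasp; the last joint's range is limited). The gripper opens to 85 mm and grips with 20 to 120 N. Pads are 22 mm wide; open, the fingers measure 114 mm over their backs; the gripper's body (76 mm by 85 mm) begins 54 mm behind the grasp point. The pads swing forward as they close: fully open they stand 13 mm farther back than shut.
Start: joints at [-1.269, 0.469, -0.049, 1.532, 0.024, 1.141, -0.082], TCP at [0.219, 0.638, 0.256] pointing down, gripper open.
Joint ranges: [-2.59, 2.59], [-0.33, 1.99], [-1.39, 1.29], [0.1, 2.45], [-1.04, 4.18], [0.21, 1.99], [-2.66, 2.66]. Speed limits (rad/s): [2.57, 2.57, 3.14, 3.14, 3.14, 3.14, 3.14].

### API

Orientations are given as a rotation vector (axis times angle).
In Python, from rig import arm, camera gives the robot as it stands.
- The arm moves only by the tool drive_tool, never from a script. Its argument "increments" is a list of rows, each a list of 4 numbers: the shift along the tool's x, y, z as a fraction of full scale, then the turn about the tool's z as a fraction of full scale. In form: [[x, y, z, yaw], ...]. A call has exactly 5 rows; each row shifts and turns the commanded pose from where the row before left it, along the tool's axes as they then stand; what a row does not reach is not made up. Full scale, the value 1, is 0.025 m for a shift and 0.12 rad for a turn. A row lasts 1/12 s, in which the tool goes at most 41.7 mm and 7.16 degrees, less where a joint would pass 70% of its speed; a pose out of reach is approached as far as the arm can. A call with a number of a shift or a turn outside -1 to 1 is refused whole. A call with a gripper value outside its range is refused whole. "claw" is the finger opening in mm, from 0 to 85.4, set as the call begins (left out, the last holds). The fingers move at their own pace and stop on an object; "newtons" is the grip in N (left out, the last holds). Time passes only in rows, so rows that do not move let the fingers close, or fill a call up. It gives the time, the measured TCP pose, the force, the opening and the grip force at its end, in the units of the state.
- arm.state(): the state, without advancing time (a new reading comes with each control period).
- camera(name): name is "scene" or "top" or "wrist"; returns a dict with "image" (384x512x3 uint8, red, green, blue), "range_z" (384x512 float32, m along the optical axis (not along the pixel's ray), 0 where there is no reading), "camera_matrix" (3x3 intrinsics, pixels), "world_from_camera" (4x4, takes a point from camera to world coordinates). Camera axes: x right, y up, looking along -z (the intrinsics and any distortion apply to the point x, -y, -z); pixel columns grow to the right and rows downward; lengths in m; the calibration is good to about 2 mm. A picture is of the moment at which its call begins.
- arm.close_job(): hands the job in; it is judged then, once.
The state is a dict: "t": time; "joint_pos": joint angles; "joint_velocities": joint speeds; "joint_torque": joint torques, N m; "eef_pos": TCP position; "tool_rot": TCP orientation; "ft_force": force on the tool from outside, world axes, zero at the start; "ft_torque": the same for the moment, N m; "finger_gap": opening from 0.0 (shut) to 1.0 (fully open); "finger_force": force on a finger pad.
Only numpy, scipy, OpenCV 4.12 (cv2) and the standard library are available. Lean on these libraries where they do the work, as an engineer would, in place of code of your own. Each camera call takes 0.05 s, during which the arm holds its last target. There are 200 camera calls.

## Working session

There is one attempt and no reset: what is moved stays moved. The work goes in short steps, Python scripts to look and compute and a tool call to move; the robot and the scene stay as the last step left them, time stands still between calls to the robot, and variables do not carry over. Pictures are saved under pics/ and viewed, at most 10 in all, crops included, and the job is handed in when it is done.

Besides the shell and the picture viewer there is one more tool, called as a command line: name --pt "numbers of a row" for each row, then --argument value for the rest. drive_tool: Moves the arm, as the interface text tells. Its arguments: {"type":"object","properties":{"increments":{"type":"array"},"claw":{"type":"number"},"newtons":{"type":"number"}},"required":["increments"]}

```bash
mkdir -p pics; ls; cat > h.py <<'E'
import numpy as np, cv2
from rig import arm, camera
from scipy.spatial.transform import Rotation as R
def cloud(c):
    K=c["camera_matrix"];z=c["range_z"];v,u=np.mgrid[:z.shape[0],:z.shape[1]]
    p=np.stack([(u-K[0,2])/K[0,0]*z,-(v-K[1,2])/K[1,1]*z,-z],-1)
    T=c["world_from_camera"];w=p@T[:3,:3].T+T[:3,3];w[z==0]=np.nan
    return w
def st():
    s=arm.state();r=R.from_rotvec(s["tool_rot"]).as_matrix()
    print("t",round(s["t"],2),"p",np.round(s["eef_pos"],4),"F",np.round(s["ft_force"],1),"gap",round(s["finger_gap"],3),"ff",np.round(s["finger_force"],1));print(np.round(r,3).tolist());return s
E
python3 - <<'E'
from h import *
s=st()
ims=[]
for n in("scene","top"):
    c=camera(n);np.savez(f"{n}.npz",**c);ims.append(c["image"]);print(n,np.round(c["world_from_camera"],3).tolist())
    cv2.imwrite(f"pics/{n}0.png",cv2.resize(c["image"][:,:,::-1],(768,576),interpolation=cv2.INTER_CUBIC))
E
```

```text
pics
t 0.0 p [0.219  0.6379 0.2552] F [-0.4  0.3  0.4] gap 1.0 ff 0.0
[[-0.946, 0.325, -0.001], [0.325, 0.946, -0.002], [-0.0, -0.002, -1.0]]
scene [[0.754, 0.473, -0.456, -0.06], [-0.657, 0.53, -0.536, -0.534], [-0.012, 0.704, 0.71, 1.025], [0.0, 0.0, 0.0, 1.0]]
top [[-0.002, 0.992, -0.128, 0.384], [-1.0, -0.003, -0.005, 0.141], [-0.006, 0.128, 0.992, 1.364], [0.0, 0.0, 0.0, 1.0]]
```

View pics/scene0.png

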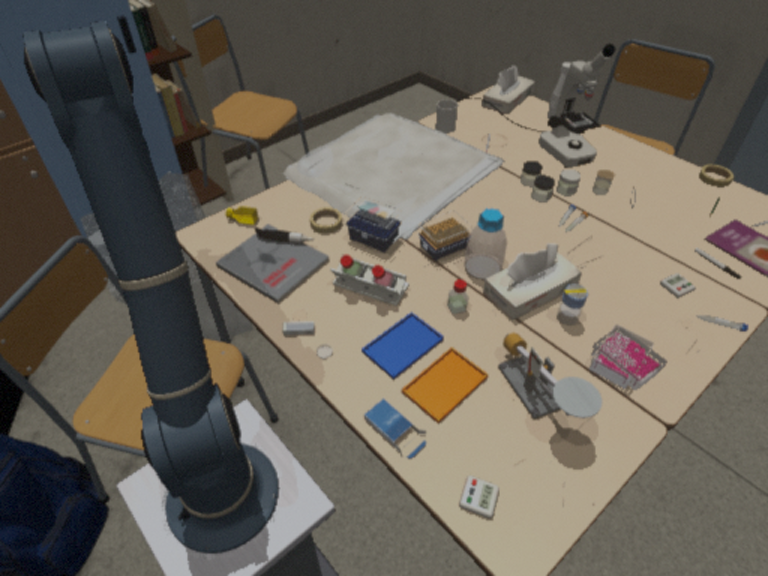

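View pics/top0.png

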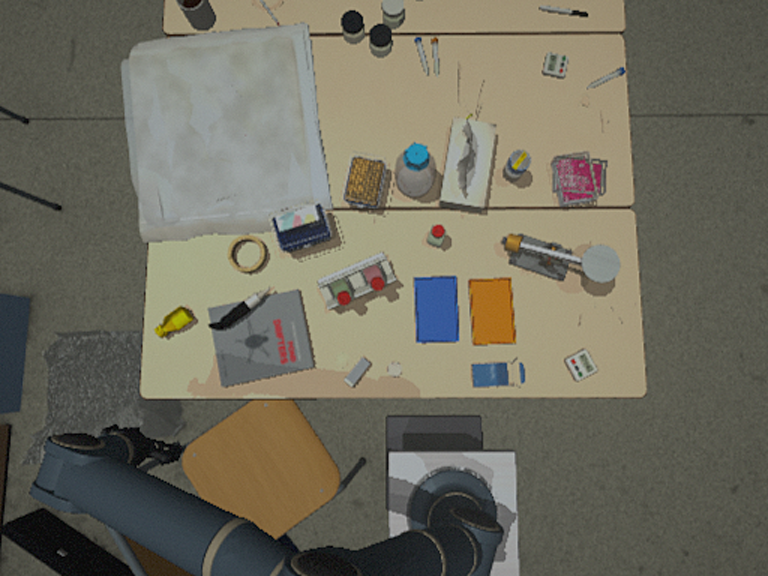

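The scene shows the rack with green (top view cap ~344,298) and magenta (~377,284), blue tray (~436,310), orange tray (~492,311), pan (~600,264), clear bottle (~437,235), timer (~580,364). Measuring now.

```bash
python3 - <<'E'
from h import *
c=dict(np.load("top.npz"));w=cloud(c);im=c["image"];hsv=cv2.cvtColor(im,cv2.COLOR_RGB2HSV)
def rep(name,m,box):
    x0,y0,x1,y1=[int(a*2/3) for a in box];k=np.zeros(m.shape,bool);k[y0:y1,x0:x1]=1;k&=m&~np.isnan(w[...,0])
    p=w[k];r=cv2.minAreaRect((p[:,:2]*1000).astype(np.float32));print(name,len(p),"mean",np.round(p.mean(0),3),"zmax",round(p[:,2].max(),3),"rect",np.round(r[0],0),np.round(r[1],0),round(r[2],1))
H,S,V=hsv[...,0],hsv[...,1],hsv[...,2]; z=w[...,2]
red=((H<8)|(H>172))&(S>130)
rep("capG",red,(330,280,360,312));rep("capM",red,(362,268,392,298))
rep("capClear",red,(425,220,450,245))
rep("blue",(H>105)&(H<125)&(S>150),(405,265,465,350));rep("orange",(H>8)&(H<22)&(S>170),(463,268,522,352))
rep("pan",(z>.09)&(z<.15),(578,240,625,290))
rep("rack",(z>.02)&(z<.2),(308,240,410,318))
rep("balance",(z>.02)&(z<.2),(495,225,585,285))
rep("timer",(z>.012)&(z<.04),(560,345,605,385))
E
```

```text
capG 63 mean [0.527 0.266 0.113] zmax 0.121 rect [528. 266.] [31. 27.] 26.4
capM 63 mean [0.561 0.185 0.113] zmax 0.123 rect [561. 186.] [30. 29.] 3.8
capClear 52 mean [0.697 0.036 0.088] zmax 0.094 rect [697.  36.] [26. 28.] 86.2
blue 1121 mean [0.508 0.035 0.004] zmax 0.019 rect [509.  35.] [165. 105.] 1.3
orange 1188 mean [ 0.504 -0.109  0.005] zmax 0.02 rect [ 504. -109.] [167. 111.] 2.6
pan 519 mean [ 0.605 -0.346  0.127] zmax 0.135 rect [ 606. -347.] [89. 90.] 25.6
rack 946 mean [0.574 0.243 0.063] zmax 0.123 rect [613. 250.] [189. 191.] 15.7
balance 459 mean [ 0.643 -0.224  0.08 ] zmax 0.148 rect [ 644. -225.] [204.  78.] 72.4
timer 277 mean [ 0.364 -0.327  0.018] zmax 0.027 rect [ 364. -327.] [64. 65.] 27.2
```

drive_tool --pt "0 0 0 -1" --pt "0 0 0 -1" --pt "0 0 0 -1" --pt "0 0 0 -1" --pt "0 0 0 -1" --claw 62 --newtons 30

```text
t: 0.52
eef_pos: [0.2191, 0.6381, 0.2557]
tool_rot: [0.431, -3.111, 0.002]
ft_force: [0.0, 0.0, 0.9]
finger_gap: 0.73
finger_force: 0.0
```

drive_tool --pt "0 0 0 -1" --pt "0 0 0 -0.07" --pt "-0.33 -0.92 0 0" --pt "-0.33 -0.92 0 0" --pt "-0.33 -0.92 0 0"

```text
t: 0.93
eef_pos: [0.2689, 0.5837, 0.2557]
tool_rot: [0.617, -3.08, 0.001]
ft_force: [0.6, -0.3, -0.0]
finger_gap: 0.724
finger_force: 0.0
```

drive_tool --pt "-0.33 -0.92 0 0" --pt "-0.33 -0.92 0 0" --pt "-0.33 -0.92 0 0" --pt "-0.33 -0.92 0 0" --pt "-0.33 -0.92 0 0"

```text
t: 1.35
eef_pos: [0.3519, 0.4932, 0.2561]
tool_rot: [0.616, -3.08, 0.0]
ft_force: [-0.1, -0.3, -0.3]
finger_gap: 0.726
finger_force: 0.0
```

drive_tool --pt "-0.33 -0.92 0 0" --pt "-0.33 -0.92 0 0" --pt "-0.33 -0.92 0 0" --pt "-0.33 -0.92 0 0" --pt "-0.33 -0.92 0 0"

```text
t: 1.77
eef_pos: [0.4344, 0.4031, 0.2561]
tool_rot: [0.616, -3.08, 0.0]
ft_force: [0.5, 1.5, -0.7]
finger_gap: 0.728
finger_force: 0.0
```

drive_tool --pt "-0.33 -0.92 0 0" --pt "-0.33 -0.92 0 0" --pt "-0.33 -0.92 0 0" --pt "-0.33 -0.92 0 0" --pt "0 0 0 0"

```text
t: 2.18
eef_pos: [0.5041, 0.3265, 0.256]
tool_rot: [-0.602, 3.082, -0.006]
ft_force: [-0.2, -0.6, -0.0]
finger_gap: 0.723
finger_force: 0.0
```

```bash
python3 - <<'E'
from h import *
s=st();c=camera("wrist");np.savez("wr.npz",**c);w=cloud(c);im=c["image"]
cv2.imwrite("pics/wr1.png",im[:,:,::-1])
hsv=cv2.cvtColor(im,cv2.COLOR_RGB2HSV);H,S,V=[hsv[...,i] for i in range(3)]
red=(((H<8)|(H>172))&(S>130)).astype(np.uint8)
n,l,stt,ce=cv2.connectedComponentsWithStats(red)
for i in range(1,n):
    if stt[i,4]>150:
        p=w[(l==i)&~np.isnan(w[...,0])];print(stt[i],np.round(p.mean(0),4),np.round(p.min(0),3),np.round(p.max(0),3))
        # top face: points near plane normal a
        a=np.array([-.461,-.194,.866]);d=p@a;q=p[d>np.percentile(d,95)-.004];print(" topface",len(q),np.round((q.min(0)+q.max(0))/2,4),np.round(q.mean(0),4))
E
```

```text
t 2.18 p [0.5041 0.3265 0.256 ] F [-0.2 -0.6 -0. ] gap 0.723 ff 0.0
[[-0.926, -0.376, 0.002], [-0.376, 0.926, -0.003], [-0.001, -0.004, -1.0]]
[341  96  18  34 233] [0.4073 0.4093 0.017 ] [0.389 0.401 0.015] [0.427 0.419 0.019]
 topface 67 [0.395  0.4063 0.0172] [0.3941 0.4066 0.0172]
[351 128  19  29 205] [0.4368 0.4378 0.0169] [0.419 0.428 0.015] [0.452 0.45  0.019]
 topface 66 [0.4254 0.436  0.0169] [0.4241 0.4342 0.0169]
[344 157  18  25 209] [0.4674 0.4456 0.017 ] [0.452 0.437 0.015] [0.483 0.456 0.019]
 topface 72 [0.4587 0.4438 0.0174] [0.4581 0.443  0.0172]
[169 164  35  35 938] [0.5258 0.2677 0.1124] [0.512 0.245 0.007] [0.545 0.284 0.122]
 topface 814 [0.5254 0.2662 0.1133] [0.525  0.2662 0.1139]
[  74  166   41   34 1090] [0.5603 0.1886 0.112 ] [0.546 0.141 0.002] [0.592 0.203 0.122]
 topface 829 [0.5596 0.1852 0.1135] [0.5593 0.1856 0.1139]
```

View pics/wr1.png

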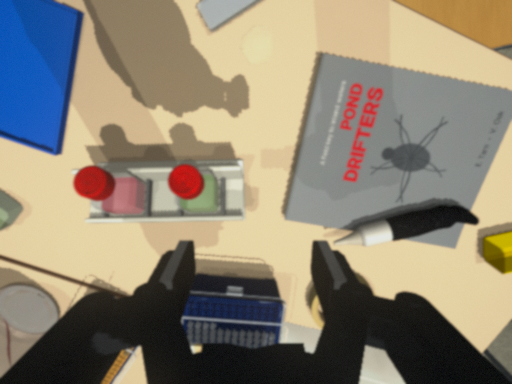

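drive_tool --pt "-0.24 -0.85 0 -0.14" --pt "-0.24 -0.85 0 0" --pt "-0.24 -0.85 0 0" --pt "0 0 1 0" --pt "0 0 1 0"

```text
t: 2.65
eef_pos: [0.5432, 0.2808, 0.2072]
tool_rot: [-0.639, 3.072, 0.002]
ft_force: [-0.7, 0.5, -1.4]
finger_gap: 0.723
finger_force: 0.0
```

drive_tool --pt "0 0 1 0" --pt "0 0 1 0" --pt "0 0 0.8 0" --pt "0 0 0.6 0" --pt "0 0 0 0"

```text
t: 3.07
eef_pos: [0.5388, 0.2809, 0.1176]
tool_rot: [0.645, -3.067, 0.002]
ft_force: [-0.2, 0.1, -1.0]
finger_gap: 0.724
finger_force: 0.0
```

```bash
python3 - <<'E'
from h import *
s=st();c=camera("wrist")
cv2.imwrite("pics/wr2.png",c["image"][:,:,::-1])
E
```

```text
t 3.07 p [0.5388 0.2809 0.1176] F [-0.2  0.1 -1. ] gap 0.724 ff 0.0
[[-0.915, -0.403, -0.007], [-0.403, 0.915, -0.003], [0.007, -0.0, -1.0]]
```

View pics/wr2.png

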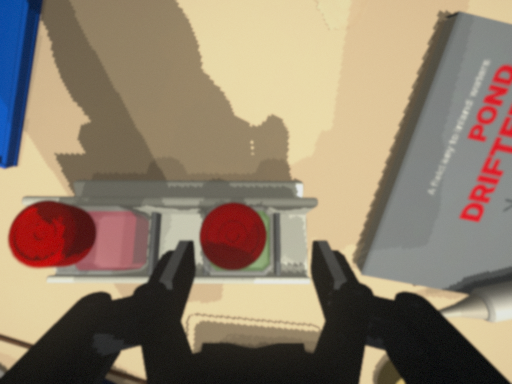

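drive_tool --pt "-0.16 -0.32 0 0.05" --pt "0 0 0 0" --pt "0 0 0.5 0" --pt "0 0 0.5 0" --pt "0 0 0.4 0"

```text
t: 3.53
eef_pos: [0.5482, 0.2751, 0.0852]
tool_rot: [0.637, -3.076, -0.0]
ft_force: [-0.1, -0.9, -0.4]
finger_gap: 0.728
finger_force: 0.0
```

drive_tool --pt "0 0 0 0" --pt "0 0 0 0" --pt "0 0 0 0" --pt "0 0 0 0" --pt "0 0 0 0" --claw 38 --newtons 30

```text
t: 3.95
eef_pos: [0.5487, 0.2753, 0.0865]
tool_rot: [-0.637, 3.076, 0.0]
ft_force: [-0.3, 0.5, -1.4]
finger_gap: 0.473
finger_force: 33.7
```

drive_tool --pt "0 0 0 0" --pt "0 0 0 0" --pt "0 0 0 0" --pt "0 0 0 0" --pt "0 0 0 0"

```text
t: 4.37
eef_pos: [0.5487, 0.2752, 0.0864]
tool_rot: [-0.637, 3.076, 0.0]
ft_force: [-0.3, 0.1, -2.0]
finger_gap: 0.48
finger_force: 33.7
```

drive_tool --pt "0.35 0 -0.6 0" --pt "0.35 0 -0.6 0" --pt "0.35 0 -0.6 0" --pt "0.35 0 -0.6 0" --pt "0 0 0 0"

```text
t: 4.78
eef_pos: [0.5167, 0.2616, 0.149]
tool_rot: [-0.637, 3.073, 0.002]
ft_force: [0.5, -0.2, -1.1]
finger_gap: 0.478
finger_force: 33.8
```

drive_tool --pt "0.7 0 0 0" --pt "0.7 0 0 0" --pt "0.7 0 0 0" --pt "0 0 0 0" --pt "0 0 0 0"

```text
t: 5.2
eef_pos: [0.468, 0.2403, 0.1458]
tool_rot: [0.637, -3.076, 0.0]
ft_force: [0.2, -0.0, -2.5]
finger_gap: 0.484
finger_force: 33.7
```

```bash
python3 - <<'E'
from h import *
s=st();c=camera("scene");cr=c["image"][130:260,180:330]
cv2.imwrite("pics/sc3.png",cv2.resize(cr[:,:,::-1],None,fx=4,fy=4,interpolation=cv2.INTER_CUBIC))
E
```

```text
t 5.2 p [0.468  0.2403 0.1458] F [ 0.2 -0.  -2.5] gap 0.484 ff 33.7
[[-0.918, -0.397, -0.0], [-0.397, 0.918, -0.0], [0.0, -0.0, -1.0]]
```

View pics/sc3.png

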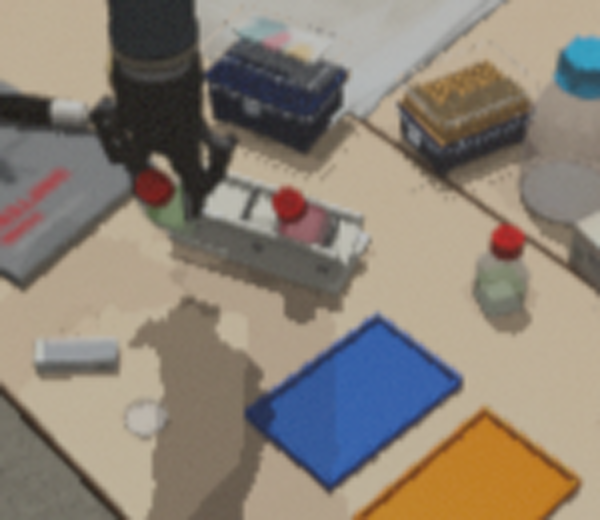

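Green (~160,200) is held and still leaning, clear of the rack. Next: lower it to the table and roll it upright on its edge.

drive_tool --pt "0 0 0.9 0" --pt "0 0 0.9 0" --pt "0 0 0.9 0" --pt "0 0 0.3 0" --pt "0 0 0 0" --newtons 22

```text
t: 5.67
eef_pos: [0.4679, 0.2402, 0.0692]
tool_rot: [0.636, -3.073, 0.002]
ft_force: [-1.2, -0.7, -1.3]
finger_gap: 0.485
finger_force: 33.7
```

drive_tool --pt "0 0 0.15 0" --pt "0 0 0.1 0" --pt "0 0 0.1 0" --pt "0 0 0 0" --pt "0 0 0 0"

```text
t: 6.08
eef_pos: [0.4687, 0.2406, 0.0631]
tool_rot: [-0.637, 3.075, 0.001]
ft_force: [0.1, -0.0, -1.8]
finger_gap: 0.479
finger_force: 33.7
```

drive_tool --pt "0 0 0.14 0" --pt "0 0 0.05 0" --pt "-0.18 0 0.02 0" --pt "-0.18 0 0.02 0" --pt "0 0 0 0"

```text
t: 6.5
eef_pos: [0.4764, 0.244, 0.0576]
tool_rot: [0.637, -3.075, 0.001]
ft_force: [-3.2, -1.6, 8.2]
finger_gap: 0.481
finger_force: 34.1
```

drive_tool --pt "-0.19 0 0.04 0" --pt "-0.18 0 0.05 0" --pt "-0.18 0 0.07 0" --pt "-0.18 0 0.08 0" --pt "0 0 0 0"

```text
t: 6.92
eef_pos: [0.494, 0.252, 0.0521]
tool_rot: [-0.637, 3.076, 0.001]
ft_force: [-2.5, -0.5, 10.3]
finger_gap: 0.477
finger_force: 36.0
```

```bash
cat >> h.py <<'E'
def tilt(lo=.1):
    # cap of the held bottle, relative to TCP, from the scene and top cameras
    s=st();p0=np.array(s["eef_pos"])
    for n in("scene","top"):
        c=camera(n);w=cloud(c);hsv=cv2.cvtColor(c["image"],cv2.COLOR_RGB2HSV);H,S=hsv[...,0],hsv[...,1]
        k=((H<8)|(H>172))&(S>130)&(np.linalg.norm(w-p0,axis=-1)<.09)
        if k.sum()<5: print(n,"no cap");continue
        q=w[k];print(n,len(q),"mean rel",np.round(q.mean(0)-p0,4),"z",np.round([q[:,2].min(),q[:,2].max()],4))
    return c
E
python3 -c "
from h import *
tilt();c=camera('scene');cv2.imwrite('pics/sc4.png',cv2.resize(c['image'][150:230,190:290,::-1],None,fx=5,fy=5,interpolation=cv2.INTER_CUBIC))"
```

```text
t 6.92 p [0.494  0.252  0.0521] F [-2.5 -0.5 10.3] gap 0.477 ff 36.0
[[-0.918, -0.397, 0.0], [-0.397, 0.918, 0.001], [-0.001, 0.0, -1.0]]
scene 51 mean rel [-0.0136 -0.0086  0.0347] z [0.0613 0.0947]
top no cap
```

View pics/sc4.png

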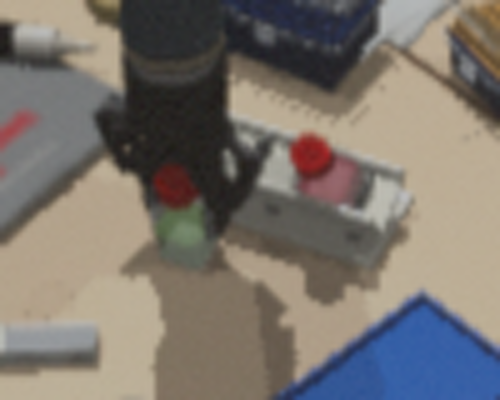

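drive_tool --pt "-0.05 0 0.06 0" --pt "0 0 0 0" --pt "0 0 0 0" --pt "0 0 0 0" --pt "0 0 0 0"

```text
t: 7.48
eef_pos: [0.4956, 0.2527, 0.0511]
tool_rot: [-0.637, 3.074, 0.002]
ft_force: [-1.7, -1.4, 10.9]
finger_gap: 0.485
finger_force: 36.3
```

drive_tool --pt "0 0 0 0" --pt "0 0 0 0" --pt "0 0 0 0" --pt "0 0 0 0" --pt "0 0 0 0" --claw 55

```text
t: 7.9
eef_pos: [0.4944, 0.2517, 0.0491]
tool_rot: [0.637, -3.076, 0.0]
ft_force: [-0.8, 0.0, 0.1]
finger_gap: 0.638
finger_force: 0.0
```

```bash
python3 -c "
from h import *
tilt()"
```

```text
t 7.9 p [0.4944 0.2517 0.0491] F [-0.8  0.   0.1] gap 0.638 ff 0.0
[[-0.918, -0.397, -0.0], [-0.397, 0.918, -0.0], [0.0, 0.0, -1.0]]
scene 21 mean rel [-0.0059 -0.0056  0.0361] z [0.0762 0.0921]
top no cap
```

drive_tool --pt "0 0 0 0" --pt "0 0 0 0" --pt "0 0 0 0" --pt "0 0 0 0" --pt "0 0 0 0" --claw 38 --newtons 40

```text
t: 8.42
eef_pos: [0.4946, 0.2518, 0.0493]
tool_rot: [-0.637, 3.076, 0.0]
ft_force: [-0.6, 0.2, 1.0]
finger_gap: 0.483
finger_force: 41.2
```

drive_tool --pt "0 0 -0.6 0" --pt "0 0 -1 0" --pt "0 0 -1 0" --pt "0 0 -1 0" --pt "0 0 -1 0"

```text
t: 8.83
eef_pos: [0.4938, 0.2514, 0.1648]
tool_rot: [0.637, -3.075, 0.001]
ft_force: [-0.4, -0.0, -2.4]
finger_gap: 0.481
finger_force: 40.9
```

drive_tool --pt "0 0 -1 0" --pt "0 0 -1 0" --pt "0 0 -0.5 0" --pt "0 0 0 0" --pt "0 0 0 0"

```text
t: 9.25
eef_pos: [0.4942, 0.2516, 0.2266]
tool_rot: [0.637, -3.076, -0.0]
ft_force: [-0.9, -0.1, -3.1]
finger_gap: 0.478
finger_force: 41.1
```

```bash
python3 -c "
from h import *
tilt()"
```

```text
t 9.25 p [0.4942 0.2516 0.2266] F [-0.9 -0.1 -3.1] gap 0.478 ff 41.1
[[-0.918, -0.397, -0.0], [-0.397, 0.918, 0.0], [0.0, 0.0, -1.0]]
scene 31 mean rel [-0.0067 -0.0048  0.0345] z [0.2518 0.2686]
top no cap
```

drive_tool --pt "0.2 -0.91 0 0" --pt "0.2 -0.91 0 0" --pt "0.2 -0.91 0 0" --pt "0.2 -0.91 0 0" --pt "0.2 -0.91 0 0"

```text
t: 9.77
eef_pos: [0.5159, 0.1361, 0.2249]
tool_rot: [0.637, -3.073, 0.001]
ft_force: [0.7, 0.7, -2.8]
finger_gap: 0.482
finger_force: 41.0
```

drive_tool --pt "0.2 -0.91 0 0" --pt "0.2 -0.91 0 0" --pt "0.2 -0.91 0 0" --pt "0.2 -0.91 0 0" --pt "0.2 -0.91 0 0"

```text
t: 10.18
eef_pos: [0.538, 0.0219, 0.2249]
tool_rot: [0.636, -3.073, -0.001]
ft_force: [0.3, -0.6, -2.0]
finger_gap: 0.484
finger_force: 41.0
```

drive_tool --pt "0.2 -0.91 0 0" --pt "0.2 -0.91 0 0" --pt "0.2 -0.91 0 0" --pt "0.2 -0.91 0 0" --pt "0.2 -0.91 0 0"

```text
t: 10.6
eef_pos: [0.5603, -0.0922, 0.2248]
tool_rot: [0.636, -3.073, -0.002]
ft_force: [0.0, -0.2, -0.9]
finger_gap: 0.48
finger_force: 41.0
```

drive_tool --pt "0.2 -0.91 0 0" --pt "0.2 -0.91 0 0" --pt "0.2 -0.91 0 0" --pt "0.2 -0.91 0 0" --pt "0.2 -0.91 0 0"

```text
t: 11.02
eef_pos: [0.5826, -0.2063, 0.2245]
tool_rot: [0.636, -3.073, -0.003]
ft_force: [0.4, 0.5, -2.2]
finger_gap: 0.481
finger_force: 41.0
```

drive_tool --pt "0.2 -0.91 0 0" --pt "0.2 -0.91 0 0" --pt "0.2 -0.91 0 0" --pt "0.2 -0.91 0 0" --pt "0.2 -0.91 0 0"

```text
t: 11.43
eef_pos: [0.6049, -0.3205, 0.2242]
tool_rot: [0.636, -3.073, -0.004]
ft_force: [-0.8, 0.1, -1.4]
finger_gap: 0.474
finger_force: 41.0
```

drive_tool --pt "0.2 -0.91 0 0" --pt "0 0 0 0" --pt "0 0 0 0" --pt "0 0 0 0" --pt "0 0 0 0"

```text
t: 11.85
eef_pos: [0.6101, -0.3409, 0.2256]
tool_rot: [0.64, -3.075, -0.003]
ft_force: [0.1, 0.4, -2.7]
finger_gap: 0.477
finger_force: 41.2
```

```bash
python3 -c "
from h import *
tilt();c=camera('scene');cv2.imwrite('pics/sc5.png',cv2.resize(c['image'][180:320,300:440,::-1],None,fx=4,fy=4,interpolation=cv2.INTER_CUBIC))"
```

```text
t 11.85 p [ 0.6101 -0.3409  0.2256] F [ 0.1  0.4 -2.7] gap 0.477 ff 41.2
[[-0.917, -0.399, -0.002], [-0.399, 0.917, 0.002], [0.001, 0.002, -1.0]]
scene 69 mean rel [-0.0074 -0.004   0.0346] z [0.2495 0.2689]
top no cap
```

View pics/sc5.png

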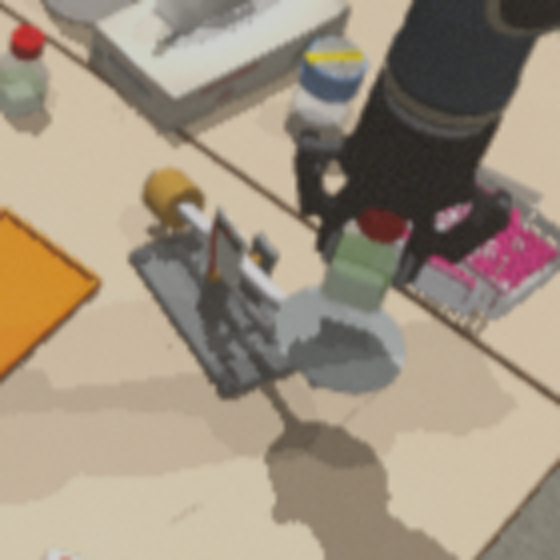

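drive_tool --pt "0.06 -0.15 0.5 0" --pt "0 0 0.6 0" --pt "0 0 0.5 0" --pt "0 0 0.2 0" --pt "0 0 0.05 0"

```text
t: 12.42
eef_pos: [0.6093, -0.3461, 0.1782]
tool_rot: [0.637, -3.073, -0.004]
ft_force: [-0.6, -0.3, -1.8]
finger_gap: 0.481
finger_force: 41.2
```

drive_tool --pt "0 0 0.04 0" --pt "0 0 0.04 0" --pt "0 0 0.04 0" --pt "0 0 0.03 0" --pt "0 0 0 0"

```text
t: 12.83
eef_pos: [0.6103, -0.3469, 0.1771]
tool_rot: [-0.637, 3.076, -0.0]
ft_force: [-1.1, 0.6, -0.3]
finger_gap: 0.479
finger_force: 41.2
```

drive_tool --pt "0 0 0.05 0" --pt "0 0 0.03 0" --pt "0 0 0 0" --pt "0 0 0 0" --pt "0 0 0 0"

```text
t: 13.25
eef_pos: [0.6103, -0.347, 0.175]
tool_rot: [-0.637, 3.076, -0.001]
ft_force: [0.5, -0.5, 0.2]
finger_gap: 0.478
finger_force: 41.2
```

drive_tool --pt "0 0 0 0" --pt "0 0 0 0" --pt "0 0 0 0" --pt "0 0 0 0" --pt "0 0 0 0" --claw 58

```text
t: 13.67
eef_pos: [0.6103, -0.3467, 0.1748]
tool_rot: [-0.637, 3.076, 0.0]
ft_force: [0.7, -0.1, 0.3]
finger_gap: 0.677
finger_force: 0.0
```

drive_tool --pt "0 0 0 0" --pt "0 0 0 0" --pt "0 0 0 0" --pt "0 0 0 0" --pt "0 0 0 0"

```text
t: 14.08
eef_pos: [0.6102, -0.3467, 0.1747]
tool_rot: [0.637, -3.076, -0.0]
ft_force: [0.4, 0.1, 1.2]
finger_gap: 0.68
finger_force: 0.0
```

drive_tool --pt "0 0 0 0" --pt "0 0 0 0" --pt "0 0 0 0" --pt "0 0 0 0" --pt "0 0 0 0"

```text
t: 14.5
eef_pos: [0.6102, -0.3468, 0.1747]
tool_rot: [0.637, -3.076, -0.0]
ft_force: [0.5, 0.2, -0.3]
finger_gap: 0.681
finger_force: 0.0
```

drive_tool --pt "0 0 0 0" --pt "0 0 0 0" --pt "0 0 0 0" --pt "0 0 0 0" --pt "0 0 0 0"

```text
t: 14.92
eef_pos: [0.6102, -0.3467, 0.1748]
tool_rot: [0.637, -3.076, -0.0]
ft_force: [-0.6, -0.1, 0.5]
finger_gap: 0.677
finger_force: 0.0
```

drive_tool --pt "0 0 0 0" --pt "0 0 0 0" --pt "0 0 0 0" --pt "0 0 0 0" --pt "0 0 0 0"

```text
t: 15.33
eef_pos: [0.6102, -0.3468, 0.1748]
tool_rot: [-0.637, 3.076, 0.0]
ft_force: [0.8, -0.7, 0.3]
finger_gap: 0.682
finger_force: 0.0
```

```bash
cat >> h.py <<'E'
def panz(px=.606,py=-.347):
    c=camera("scene");w=cloud(c);hsv=cv2.cvtColor(c["image"],cv2.COLOR_RGB2HSV)
    z=w[...,2];r=np.hypot(w[...,0]-px,w[...,1]-py)
    k=(r<.042)&(z>.05)&(z<.15)&(hsv[...,1]<50)
    h,e=np.histogram(z[k],bins=np.arange(.05,.15,.004));i=h.argmax();kk=k&(abs(z-e[i]-.002)<.005)
    print("pan z",kk.sum(),round(float(np.median(z[kk])),4),h)
    return c
E
python3 -c "
from h import *
tilt();c=panz();cv2.imwrite('pics/sc6.png',cv2.resize(c['image'][180:320,300:440,::-1],None,fx=4,fy=4,interpolation=cv2.INTER_CUBIC))"
```

```text
t 15.33 p [ 0.6102 -0.3468  0.1748] F [ 0.8 -0.7  0.3] gap 0.682 ff 0.0
[[-0.918, -0.397, 0.0], [-0.397, 0.918, 0.0], [-0.0, 0.0, -1.0]]
scene 98 mean rel [-0.0037 -0.0042  0.0036] z [0.1635 0.1842]
top no cap
pan z 321 0.0924 [  0   0   0   0   0   0   0   0   0  36 237  51  20  13  14  15  12  15
  13  12   9   9   5  15]
```

View pics/sc6.png

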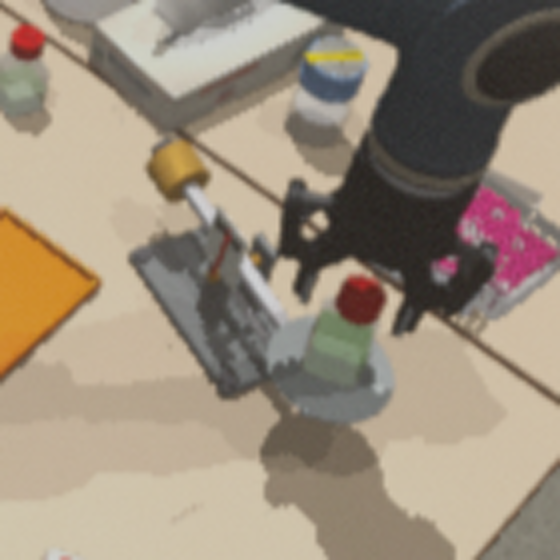

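Pan reads 92 mm with green standing on it (pan ~333,370), below the 100 mm level: heavy. I'll recheck that it has settled while descending to regrip.

drive_tool --pt "0 0 0.5 0" --pt "0 0 0.5 0" --pt "0 0 0.3 0" --pt "0 0 0 0" --pt "0 0 0 0"

```text
t: 15.9
eef_pos: [0.6096, -0.3464, 0.1408]
tool_rot: [0.637, -3.074, -0.002]
ft_force: [0.5, 0.1, 0.6]
finger_gap: 0.678
finger_force: 0.0
```

```bash
python3 -c "
from h import *
tilt();c=panz()"
```

```text
t 15.9 p [ 0.6096 -0.3464  0.1408] F [0.5 0.1 0.6] gap 0.678 ff 0.0
[[-0.918, -0.397, -0.002], [-0.397, 0.918, 0.001], [0.002, 0.002, -1.0]]
scene 60 mean rel [-0.008  -0.0069  0.0357] z [0.1639 0.1836]
top no cap
pan z 316 0.0922 [  0   0   0   0   0   0   0   0   0  32 243  48  13  12  15  14  13  17
  11  15  17  12  11  24]
```

drive_tool --pt "0 0 0 0" --pt "0 0 0 0" --pt "0 0 0 0" --pt "0 0 0 0" --pt "0 0 0 0" --claw 38

```text
t: 16.47
eef_pos: [0.6105, -0.347, 0.1426]
tool_rot: [-0.637, 3.076, -0.001]
ft_force: [0.3, -0.6, 0.2]
finger_gap: 0.477
finger_force: 46.1
```

drive_tool --pt "0 0 -0.4 0" --pt "0 0 -0.7 0" --pt "0 0 -0.8 0" --pt "0 0 -0.8 0" --pt "0 0 -0.6 0"

```text
t: 16.88
eef_pos: [0.6102, -0.3467, 0.2268]
tool_rot: [-0.637, 3.076, -0.0]
ft_force: [0.5, -0.6, -1.1]
finger_gap: 0.479
finger_force: 45.9
```

drive_tool --pt "-0.16 0.97 0 0" --pt "-0.16 0.97 0 0" --pt "-0.16 0.97 0 0" --pt "-0.16 0.97 0 0" --pt "-0.16 0.97 0 0"

```text
t: 17.3
eef_pos: [0.5796, -0.2261, 0.225]
tool_rot: [0.637, -3.076, -0.001]
ft_force: [0.6, 0.6, -1.7]
finger_gap: 0.477
finger_force: 45.9
```

drive_tool --pt "-0.16 0.97 0 0" --pt "-0.16 0.97 0 0" --pt "-0.16 0.97 0 0" --pt "-0.16 0.97 0 0" --pt "-0.16 0.97 0 0"

```text
t: 17.72
eef_pos: [0.5497, -0.1071, 0.2251]
tool_rot: [0.637, -3.076, -0.001]
ft_force: [0.3, -0.3, -1.2]
finger_gap: 0.477
finger_force: 45.9
```

drive_tool --pt "0 0 0.7 0" --pt "0 0 1 0" --pt "0 0 1 0" --pt "0 0 1 0" --pt "0 0 0.8 0"

```text
t: 18.13
eef_pos: [0.5496, -0.1079, 0.111]
tool_rot: [0.637, -3.074, -0.001]
ft_force: [-0.3, -0.2, -1.8]
finger_gap: 0.479
finger_force: 45.9
```

```bash
python3 -c "
from h import *
tilt()"
```

```text
t 18.13 p [ 0.5496 -0.1079  0.111 ] F [-0.3 -0.2 -1.8] gap 0.479 ff 45.9
[[-0.918, -0.397, -0.002], [-0.397, 0.918, 0.0], [0.002, 0.001, -1.0]]
scene 45 mean rel [-0.0071 -0.0044  0.0347] z [0.1351 0.1512]
top no cap
```

drive_tool --pt "0 0 0.8 0" --pt "0 0 0.7 0" --pt "0 0 0.4 0" --pt "0 0 0.1 0" --pt "0 0 0 0"

```text
t: 18.65
eef_pos: [0.5508, -0.1083, 0.0626]
tool_rot: [0.637, -3.076, -0.0]
ft_force: [-0.3, -0.3, -1.1]
finger_gap: 0.48
finger_force: 45.9
```

drive_tool --pt "0 0 0.06 0" --pt "0 0 0.06 0" --pt "0 0 0.06 0" --pt "0 0 0 0" --pt "0 0 0 0"

```text
t: 19.07
eef_pos: [0.5508, -0.1083, 0.0581]
tool_rot: [-0.637, 3.076, -0.0]
ft_force: [0.7, 0.9, -1.6]
finger_gap: 0.478
finger_force: 45.9
```

drive_tool --pt "0 0 0.06 0" --pt "0 0 0.06 0" --pt "0 0 0.04 0" --pt "0 0 0 0" --pt "0 0 0 0"

```text
t: 19.48
eef_pos: [0.5511, -0.1084, 0.0565]
tool_rot: [-0.637, 3.076, 0.0]
ft_force: [-5.4, 1.5, 19.4]
finger_gap: 0.473
finger_force: 48.2
```

drive_tool --pt "0 0 -0.06 0" --pt "0 0 0 0" --pt "0 0 0 0" --pt "0 0 0 0" --pt "0 0 0 0"

```text
t: 19.9
eef_pos: [0.5512, -0.1085, 0.0566]
tool_rot: [-0.637, 3.075, -0.0]
ft_force: [-3.0, 0.9, 10.3]
finger_gap: 0.48
finger_force: 47.2
```

drive_tool --pt "0 0 0 0" --pt "0 0 0 0" --pt "0 0 0 0" --pt "0 0 0 0" --pt "0 0 0 0" --claw 62

```text
t: 20.32
eef_pos: [0.5505, -0.1083, 0.055]
tool_rot: [0.637, -3.076, -0.0]
ft_force: [0.2, 0.2, 0.7]
finger_gap: 0.725
finger_force: 0.0
```

drive_tool --pt "0 0 -0.5 0" --pt "0 0 -0.8 0" --pt "0 0 -1 0" --pt "0 0 -1 0" --pt "0 0 -1 0"

```text
t: 20.73
eef_pos: [0.5503, -0.1083, 0.1636]
tool_rot: [0.637, -3.076, -0.0]
ft_force: [-0.7, -1.0, 0.9]
finger_gap: 0.724
finger_force: 0.0
```

drive_tool --pt "0 0 -1 0" --pt "0 0 -0.6 0" --pt "0.36 0.91 0 0" --pt "0.36 0.91 0 0" --pt "0.36 0.91 0 0"

```text
t: 21.15
eef_pos: [0.4981, -0.056, 0.2029]
tool_rot: [-0.636, 3.076, -0.0]
ft_force: [-0.2, 0.4, 0.5]
finger_gap: 0.728
finger_force: 0.0
```

```bash
python3 -c "
from h import *
st();c=camera('scene');w=cloud(c);hsv=cv2.cvtColor(c['image'],cv2.COLOR_RGB2HSV);H,S=hsv[...,0],hsv[...,1]
k=((H<8)|(H>172))&(S>130)&(w[...,2]>.05)
n,l,a,_=cv2.connectedComponentsWithStats(k.astype(np.uint8))
for i in range(1,n):
  if a[i,4]>30: q=w[l==i];print(a[i],np.round(q.mean(0),3),q[:,2].max())
cv2.imwrite('pics/sc7.png',cv2.resize(c['image'][150:320,200:440,::-1],None,fx=3,fy=3,interpolation=cv2.INTER_CUBIC))"
```

```text
t 21.15 p [ 0.4981 -0.056   0.2029] F [-0.2  0.4  0.5] gap 0.728 ff 0.0
[[-0.918, -0.396, 0.001], [-0.396, 0.918, 0.0], [-0.0, -0.0, -1.0]]
[248 177   9   9  53] [0.56  0.181 0.112] 0.12079704884511777
[304 186   7   7  39] [0.698 0.032 0.088] 0.09386311420798776
[304 230  10   9  71] [ 0.548 -0.112  0.091] 0.09912023591094998
```

View pics/sc7.png

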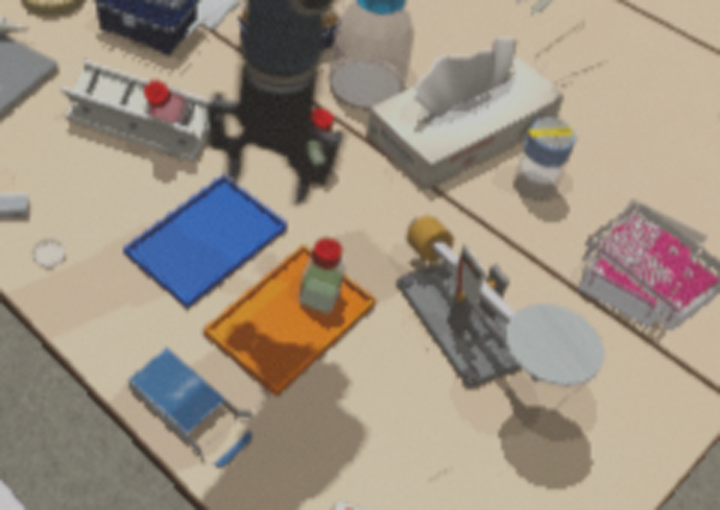

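Green stands upright in the orange tray (cap ~327,252). The rack still holds magenta (~157,93). Now magenta.

drive_tool --pt "-0.64 0.71 0 0" --pt "-0.64 0.71 0 0" --pt "-0.64 0.71 0 0" --pt "-0.64 0.71 0 0" --pt "-0.64 0.71 0 0"

```text
t: 21.62
eef_pos: [0.5371, 0.0578, 0.2027]
tool_rot: [0.637, -3.076, -0.0]
ft_force: [-0.6, 0.1, -0.9]
finger_gap: 0.725
finger_force: 0.0
```

drive_tool --pt "-0.64 0.71 0 0" --pt "-0.64 0.71 0 0" --pt "-0.64 0.71 0 0" --pt "-0.64 0.71 0 0" --pt "-0.64 0.71 0 0"

```text
t: 22.03
eef_pos: [0.5753, 0.1711, 0.2025]
tool_rot: [0.637, -3.076, 0.0]
ft_force: [0.4, -0.3, 0.9]
finger_gap: 0.728
finger_force: 0.0
```

drive_tool --pt "-0.64 0.71 0 0" --pt "0 0 0 0" --pt "0 0 0 0" --pt "0 0 0 0" --pt "0 0 0 0"

```text
t: 22.45
eef_pos: [0.5826, 0.191, 0.2026]
tool_rot: [0.634, -3.076, 0.001]
ft_force: [0.3, -0.1, 0.2]
finger_gap: 0.724
finger_force: 0.0
```

```bash
python3 - <<'E'
from h import *
s=st();c=camera("wrist");w=cloud(c);hsv=cv2.cvtColor(c["image"],cv2.COLOR_RGB2HSV);H,S=hsv[...,0],hsv[...,1]
k=((H<8)|(H>172))&(S>130)&(w[...,2]>.085);p=w[k]
a=np.array([-.46,-.196,.866]);d=p@a;q=p[d>np.percentile(d,95)-.004]
print(len(q),np.round(q.mean(0),4));O=q.mean(0)-.089*a;print("O",np.round(O,4),"target",np.round(O[:2]+[-.0173,-.0086],4))
E
```

```text
t 22.45 p [0.5826 0.191  0.2026] F [ 0.3 -0.1  0.2] gap 0.724 ff 0.0
[[-0.919, -0.395, -0.0], [-0.395, 0.919, -0.001], [0.001, -0.001, -1.0]]
1349 [0.5601 0.1838 0.1146]
O [0.6011 0.2013 0.0375] target [0.5838 0.1927]
```

drive_tool --pt "-0.06 0.05 0.7 0" --pt "0 0 1 0" --pt "0 0 1 0" --pt "0 0 0.6 0" --pt "0 0 0.4 0"

```text
t: 22.92
eef_pos: [0.5826, 0.1928, 0.1084]
tool_rot: [0.634, -3.074, 0.001]
ft_force: [-1.3, -0.4, -0.1]
finger_gap: 0.728
finger_force: 0.0
```

drive_tool --pt "0 0 0.5 0" --pt "0 0 0.5 0" --pt "0 0 0 0" --pt "0 0 0 0" --pt "0 0 0 0"

```text
t: 23.33
eef_pos: [0.5842, 0.1946, 0.086]
tool_rot: [-0.637, 3.075, 0.001]
ft_force: [0.3, 0.9, -0.2]
finger_gap: 0.726
finger_force: 0.0
```

drive_tool --pt "0 0 0 0" --pt "0 0 0 0" --pt "0 0 0 0" --pt "0 0 0 0" --pt "0 0 0 0" --claw 38 --newtons 30

```text
t: 23.75
eef_pos: [0.5842, 0.1947, 0.0863]
tool_rot: [-0.637, 3.075, 0.001]
ft_force: [-0.7, 0.3, 6.2]
finger_gap: 0.484
finger_force: 31.6
```

drive_tool --pt "0 0 0 0" --pt "0 0 0 0" --pt "0 0 0 0" --pt "0 0 0 0" --pt "0 0 0 0"

```text
t: 24.17
eef_pos: [0.5842, 0.1947, 0.0863]
tool_rot: [-0.637, 3.075, 0.001]
ft_force: [-0.4, 0.4, 6.8]
finger_gap: 0.479
finger_force: 31.6
```

drive_tool --pt "0.35 0 -0.6 0" --pt "0.35 0 -0.6 0" --pt "0.35 0 -0.6 0" --pt "0.35 0 -0.6 0" --pt "0 0 0 0"

```text
t: 24.58
eef_pos: [0.5515, 0.1803, 0.1475]
tool_rot: [-0.636, 3.073, 0.001]
ft_force: [-0.4, 0.7, -1.2]
finger_gap: 0.477
finger_force: 31.0
```

drive_tool --pt "0.7 0 0 0" --pt "0.7 0 0 0" --pt "0.7 0 0 0" --pt "0 0 0 0" --pt "0 0 0 0"

```text
t: 25.0
eef_pos: [0.5027, 0.1594, 0.1445]
tool_rot: [0.637, -3.075, 0.0]
ft_force: [0.6, 0.4, -1.3]
finger_gap: 0.482
finger_force: 30.9
```

drive_tool --pt "0 0 0.9 0" --pt "0 0 0.9 0" --pt "0 0 0.9 0" --pt "0 0 0.3 0" --pt "0 0 0 0" --newtons 22

```text
t: 25.42
eef_pos: [0.5026, 0.1596, 0.068]
tool_rot: [0.637, -3.072, 0.001]
ft_force: [0.3, -0.8, -1.0]
finger_gap: 0.481
finger_force: 30.9
```

```bash
python3 -c "
from h import *
tilt()"
```

```text
t 25.42 p [0.5026 0.1596 0.068 ] F [ 0.3 -0.8 -1. ] gap 0.481 ff 30.9
[[-0.918, -0.397, -0.004], [-0.397, 0.918, -0.001], [0.004, 0.0, -1.0]]
scene 58 mean rel [-0.0239 -0.0119  0.0251] z [0.079  0.1033]
top no cap
```

drive_tool --pt "0 0 0.15 0" --pt "0 0 0.1 0" --pt "0 0 0.1 0" --pt "0 0 0 0" --pt "0 0 0 0"

```text
t: 25.93
eef_pos: [0.5033, 0.1597, 0.0617]
tool_rot: [-0.637, 3.076, 0.0]
ft_force: [0.2, -0.4, -1.4]
finger_gap: 0.482
finger_force: 30.9
```

drive_tool --pt "0 0 0.12 0" --pt "0 0 0.04 0" --pt "-0.18 0 0.02 0" --pt "-0.18 0 0.02 0" --pt "0 0 0 0"

```text
t: 26.35
eef_pos: [0.5114, 0.1631, 0.0574]
tool_rot: [0.637, -3.075, 0.001]
ft_force: [-2.5, -1.2, 8.7]
finger_gap: 0.479
finger_force: 32.8
```

drive_tool --pt "-0.19 0 0.04 0" --pt "-0.18 0 0.05 0" --pt "-0.18 0 0.07 0" --pt "-0.18 0 0.08 0" --pt "0 0 0 0"

```text
t: 26.77
eef_pos: [0.528, 0.1703, 0.0508]
tool_rot: [0.637, -3.074, 0.001]
ft_force: [-2.2, -1.3, 4.8]
finger_gap: 0.485
finger_force: 33.4
```

drive_tool --pt "-0.05 0 0.06 0" --pt "0 0 0 0" --pt "0 0 0 0" --pt "0 0 0 0" --pt "0 0 0 0"

```text
t: 27.18
eef_pos: [0.5294, 0.1709, 0.0499]
tool_rot: [0.637, -3.076, 0.0]
ft_force: [-2.4, -1.4, 6.2]
finger_gap: 0.48
finger_force: 33.8
```

```bash
python3 -c "
from h import *
tilt()"
```

```text
t 27.18 p [0.5294 0.1709 0.0499] F [-2.4 -1.4  6.2] gap 0.48 ff 33.8
[[-0.918, -0.397, -0.0], [-0.397, 0.918, -0.0], [0.0, -0.0, -1.0]]
scene 47 mean rel [-0.0129 -0.0077  0.0364] z [0.0749 0.0953]
top no cap
```

drive_tool --pt "-0.12 0 0.05 0" --pt "-0.05 0 0.03 0" --pt "0 0 0 0" --pt "0 0 0 0" --pt "0 0 0 0"

```text
t: 27.7
eef_pos: [0.5314, 0.1717, 0.0489]
tool_rot: [0.635, -3.072, 0.002]
ft_force: [-8.5, -3.4, 19.5]
finger_gap: 0.479
finger_force: 35.6
```

drive_tool --pt "0 0 0 0" --pt "0 0 0 0" --pt "0 0 0 0" --pt "0 0 0 0" --pt "0 0 0 0" --claw 55

```text
t: 28.12
eef_pos: [0.5334, 0.1727, 0.0468]
tool_rot: [0.637, -3.076, -0.0]
ft_force: [-0.0, 0.5, -0.1]
finger_gap: 0.642
finger_force: 0.0
```

```bash
python3 -c "
from h import *
tilt()"
```

```text
t 28.12 p [0.5334 0.1727 0.0468] F [-0.   0.5 -0.1] gap 0.642 ff 0.0
[[-0.918, -0.397, -0.0], [-0.397, 0.918, 0.0], [0.0, 0.0, -1.0]]
scene 50 mean rel [-0.0137 -0.0085  0.0388] z [0.0729 0.0931]
top no cap
```

drive_tool --pt "0.2 0 -0.12 0" --pt "0.2 0 0 0" --pt "0 0 0 0" --pt "0 0 0 0" --pt "0 0 0 0"

```text
t: 28.63
eef_pos: [0.5242, 0.1687, 0.0502]
tool_rot: [-0.637, 3.076, 0.0]
ft_force: [-0.5, 0.6, -0.2]
finger_gap: 0.644
finger_force: 0.0
```

drive_tool --pt "0 0 0 0" --pt "0 0 0 0" --pt "0 0 0 0" --pt "0 0 0 0" --pt "0 0 0 0" --claw 38 --newtons 40

```text
t: 29.05
eef_pos: [0.5246, 0.1688, 0.0503]
tool_rot: [-0.637, 3.076, 0.0]
ft_force: [0.5, -0.2, 2.7]
finger_gap: 0.473
finger_force: 41.8
```

drive_tool --pt "0 0 -0.6 0" --pt "0 0 -1 0" --pt "0 0 -1 0" --pt "0 0 -1 0" --pt "0 0 -1 0"

```text
t: 29.47
eef_pos: [0.5234, 0.1685, 0.1655]
tool_rot: [0.637, -3.075, 0.0]
ft_force: [0.8, -0.7, -0.8]
finger_gap: 0.481
finger_force: 41.3
```

drive_tool --pt "0 0 -1 0" --pt "0 0 -1 0" --pt "0 0 -0.4 0" --pt "0 0 0 0" --pt "0 0 0 0"

```text
t: 29.88
eef_pos: [0.5236, 0.1685, 0.2242]
tool_rot: [0.637, -3.075, 0.0]
ft_force: [-0.6, -0.9, -1.7]
finger_gap: 0.484
finger_force: 41.4
```

```bash
python3 -c "
from h import *
tilt()"
```

```text
t 29.88 p [0.5236 0.1685 0.2242] F [-0.6 -0.9 -1.7] gap 0.484 ff 41.4
[[-0.918, -0.397, -0.001], [-0.397, 0.918, -0.0], [0.001, 0.0, -1.0]]
scene 38 mean rel [-0.0074 -0.0037  0.0347] z [0.2491 0.2655]
top no cap
```

drive_tool --pt "0.23 -0.92 0 0" --pt "0.23 -0.92 0 0" --pt "0.23 -0.92 0 0" --pt "0.23 -0.92 0 0" --pt "0.23 -0.92 0 0"

```text
t: 30.4
eef_pos: [0.5425, 0.0505, 0.2229]
tool_rot: [0.637, -3.072, -0.0]
ft_force: [0.1, 0.3, -0.8]
finger_gap: 0.478
finger_force: 41.4
```

drive_tool --pt "0.23 -0.92 0 0" --pt "0.23 -0.92 0 0" --pt "0.23 -0.92 0 0" --pt "0.23 -0.92 0 0" --pt "0.23 -0.92 0 0"

```text
t: 30.82
eef_pos: [0.5618, -0.0663, 0.2229]
tool_rot: [0.636, -3.073, -0.001]
ft_force: [-0.1, -0.6, -1.2]
finger_gap: 0.48
finger_force: 41.4
```

drive_tool --pt "0.23 -0.92 0 0" --pt "0.23 -0.92 0 0" --pt "0.23 -0.92 0 0" --pt "0.23 -0.92 0 0" --pt "0.23 -0.92 0 0"

```text
t: 31.23
eef_pos: [0.5812, -0.183, 0.2227]
tool_rot: [0.636, -3.073, -0.003]
ft_force: [-0.1, -0.2, -1.5]
finger_gap: 0.478
finger_force: 41.4
```

drive_tool --pt "0.23 -0.92 0 0" --pt "0.23 -0.92 0 0" --pt "0.23 -0.92 0 0" --pt "0.23 -0.92 0 0" --pt "0.23 -0.92 0 0"

```text
t: 31.65
eef_pos: [0.6005, -0.2998, 0.2224]
tool_rot: [0.636, -3.073, -0.004]
ft_force: [0.7, 0.5, -1.7]
finger_gap: 0.48
finger_force: 41.4
```

drive_tool --pt "0.23 -0.92 0 0" --pt "0.2 -0.92 0 0" --pt "0 0 0 0" --pt "0 0 0 0" --pt "0 0 0 0"

```text
t: 32.07
eef_pos: [0.6093, -0.3444, 0.2229]
tool_rot: [0.637, -3.074, -0.005]
ft_force: [0.5, 0.2, -1.8]
finger_gap: 0.478
finger_force: 41.4
```

drive_tool --pt "0.03 -0.08 0.5 0" --pt "0 0 0.6 0" --pt "0 0 0.5 0" --pt "0 0 0.15 0" --pt "0 0 0.04 0"

```text
t: 32.48
eef_pos: [0.6092, -0.3463, 0.1782]
tool_rot: [0.638, -3.073, -0.004]
ft_force: [-0.5, 0.9, -1.8]
finger_gap: 0.477
finger_force: 41.5
```

drive_tool --pt "0 0 0.03 0" --pt "0 0 0.03 0" --pt "0 0 0.03 0" --pt "0 0 0 0" --pt "0 0 0 0"

```text
t: 32.9
eef_pos: [0.61, -0.3479, 0.1785]
tool_rot: [-0.637, 3.076, -0.001]
ft_force: [0.0, -0.9, -1.0]
finger_gap: 0.482
finger_force: 41.4
```

drive_tool --pt "0 0 0.04 0" --pt "0 0 0.04 0" --pt "0 0 0.02 0" --pt "0 0 0 0" --pt "0 0 0 0"

```text
t: 33.32
eef_pos: [0.6099, -0.348, 0.1757]
tool_rot: [-0.637, 3.076, -0.001]
ft_force: [0.4, -0.6, 1.4]
finger_gap: 0.48
finger_force: 41.5
```

drive_tool --pt "0 0 0 0" --pt "0 0 0 0" --pt "0 0 0 0" --pt "0 0 0 0" --pt "0 0 0 0" --claw 58

```text
t: 33.73
eef_pos: [0.6099, -0.3476, 0.1755]
tool_rot: [-0.637, 3.076, 0.0]
ft_force: [0.7, 0.1, -0.4]
finger_gap: 0.68
finger_force: 0.0
```

drive_tool --pt "0 0 0 0" --pt "0 0 0 0" --pt "0 0 0 0" --pt "0 0 0 0" --pt "0 0 0 0"

```text
t: 34.15
eef_pos: [0.6098, -0.3477, 0.1755]
tool_rot: [0.637, -3.076, -0.0]
ft_force: [-0.5, 0.2, -0.0]
finger_gap: 0.678
finger_force: 0.0
```

drive_tool --pt "0 0 0 0" --pt "0 0 0 0" --pt "0 0 0 0" --pt "0 0 0 0" --pt "0 0 0 0"

```text
t: 34.57
eef_pos: [0.6098, -0.3477, 0.1755]
tool_rot: [-0.637, 3.076, 0.0]
ft_force: [0.3, 0.5, 0.2]
finger_gap: 0.679
finger_force: 0.0
```

drive_tool --pt "0 0 0 0" --pt "0 0 0 0" --pt "0 0 0 0" --pt "0 0 0 0" --pt "0 0 0 0"

```text
t: 34.98
eef_pos: [0.6098, -0.3477, 0.1755]
tool_rot: [0.637, -3.076, -0.0]
ft_force: [-0.9, -0.0, -0.1]
finger_gap: 0.68
finger_force: 0.0
```

drive_tool --pt "0 0 0 0" --pt "0 0 0 0" --pt "0 0 0 0" --pt "0 0 0 0" --pt "0 0 0 0"

```text
t: 35.4
eef_pos: [0.6098, -0.3478, 0.1755]
tool_rot: [0.637, -3.076, -0.0]
ft_force: [0.2, -0.2, -0.0]
finger_gap: 0.683
finger_force: 0.0
```

```bash
python3 -c "
from h import *
tilt();panz()"
```

```text
t 35.4 p [ 0.6098 -0.3478  0.1755] F [ 0.2 -0.2 -0. ] gap 0.683 ff 0.0
[[-0.918, -0.397, -0.0], [-0.397, 0.918, 0.0], [-0.0, 0.0, -1.0]]
scene 83 mean rel [-0.0074 -0.0037  0.03  ] z [0.1936 0.2132]
top no cap
pan z 324 0.1207 [  0   0   0   2   1   0   0   0   0   0   0   0   0   0   0   0  14 239
  73  12   8   8   6   4]
```

drive_tool --pt "0 0 0.1 0" --pt "0 0 0.08 0" --pt "0 0 0 0" --pt "0 0 0 0" --pt "0 0 0 0"

```text
t: 35.97
eef_pos: [0.6098, -0.3477, 0.1709]
tool_rot: [0.637, -3.076, -0.0]
ft_force: [0.6, -0.4, 0.2]
finger_gap: 0.68
finger_force: 0.0
```

```bash
python3 -c "
from h import *
tilt();panz()"
```

```text
t 35.97 p [ 0.6098 -0.3477  0.1709] F [ 0.6 -0.4  0.2] gap 0.68 ff 0.0
[[-0.918, -0.397, -0.0], [-0.397, 0.918, 0.0], [0.0, 0.0, -1.0]]
scene 77 mean rel [-0.0088 -0.0045  0.0345] z [0.1917 0.2121]
top no cap
pan z 310 0.1206 [  0   0   0   3   0   0   0   0   0   0   0   0   0   0   0   0  11 233
  70  13  11   8   4   4]
```

drive_tool --pt "0 0 0 0" --pt "0 0 0 0" --pt "0 0 0 0" --pt "0 0 0 0" --pt "0 0 0 0" --claw 38

```text
t: 36.53
eef_pos: [0.6099, -0.3479, 0.1711]
tool_rot: [-0.637, 3.076, -0.0]
ft_force: [0.7, -0.6, -0.6]
finger_gap: 0.476
finger_force: 46.5
```

drive_tool --pt "0 0 -0.4 0" --pt "0 0 -0.6 0" --pt "0 0 -0.6 0" --pt "0 0 -0.4 0" --pt "0 0 0 0"

```text
t: 36.95
eef_pos: [0.611, -0.3485, 0.2242]
tool_rot: [-0.636, 3.072, -0.005]
ft_force: [0.3, -0.2, -0.4]
finger_gap: 0.479
finger_force: 46.4
```

drive_tool --pt "-0.16 0.98 0 0" --pt "-0.16 0.98 0 0" --pt "-0.16 0.98 0 0" --pt "-0.16 0.98 0 0" --pt "-0.16 0.98 0 0"

```text
t: 37.37
eef_pos: [0.5786, -0.2261, 0.2203]
tool_rot: [0.637, -3.075, -0.001]
ft_force: [0.6, 0.2, -1.1]
finger_gap: 0.481
finger_force: 46.4
```

drive_tool --pt "-0.16 0.98 0 0" --pt "-0.16 0.98 0 0" --pt "-0.16 0.98 0 0" --pt "-0.16 0.98 0 0" --pt "-0.16 0.98 0 0"

```text
t: 37.78
eef_pos: [0.5483, -0.1058, 0.2205]
tool_rot: [0.637, -3.075, -0.001]
ft_force: [0.2, 0.8, -0.2]
finger_gap: 0.477
finger_force: 46.4
```

drive_tool --pt "-0.16 0.98 0 0" --pt "-0.16 0.98 0 0" --pt "-0.16 0.98 0 0" --pt "-0.16 0.98 0 0" --pt "-0.16 0.98 0 0"

```text
t: 38.2
eef_pos: [0.518, 0.0144, 0.2206]
tool_rot: [0.637, -3.075, -0.0]
ft_force: [0.2, 0.3, -1.4]
finger_gap: 0.476
finger_force: 46.4
```

drive_tool --pt "-0.16 0.98 0 0" --pt "0 0 0.8 0" --pt "0 0 1 0" --pt "0 0 1 0" --pt "0 0 0 0"

```text
t: 38.62
eef_pos: [0.5091, 0.0372, 0.1467]
tool_rot: [0.636, -3.066, -0.001]
ft_force: [-0.5, -0.8, -0.7]
finger_gap: 0.477
finger_force: 46.3
```

```bash
python3 -c "
from h import *
tilt()"
```

```text
t 38.62 p [0.5091 0.0372 0.1467] F [-0.5 -0.8 -0.7] gap 0.477 ff 46.3
[[-0.917, -0.398, -0.01], [-0.398, 0.917, -0.001], [0.01, 0.003, -1.0]]
scene 43 mean rel [-0.0092 -0.0049  0.0334] z [0.1692 0.1876]
top no cap
```

drive_tool --pt "0 0 0.8 0" --pt "0 0 1 0" --pt "0 0 0.9 0" --pt "0 0 0.6 0" --pt "0 0 0 0"

```text
t: 39.13
eef_pos: [0.5122, 0.0372, 0.0675]
tool_rot: [0.636, -3.074, -0.0]
ft_force: [-0.5, -0.4, -2.3]
finger_gap: 0.478
finger_force: 46.4
```

drive_tool --pt "0 0 0.1 0" --pt "0 0 0.06 0" --pt "0 0 0.04 0" --pt "0 0 0 0" --pt "0 0 0 0"

```text
t: 39.55
eef_pos: [0.5135, 0.0375, 0.0644]
tool_rot: [-0.637, 3.075, 0.0]
ft_force: [-0.5, 0.9, -0.4]
finger_gap: 0.477
finger_force: 46.4
```

drive_tool --pt "0 0 0.1 0" --pt "0 0 0.08 0" --pt "0 0 0.04 0" --pt "0 0 0 0" --pt "0 0 0 0"

```text
t: 39.97
eef_pos: [0.5128, 0.0374, 0.0579]
tool_rot: [0.637, -3.076, -0.0]
ft_force: [-0.2, 0.1, 0.1]
finger_gap: 0.478
finger_force: 46.4
```

drive_tool --pt "0 0 0.05 0" --pt "0 0 0.02 0" --pt "0 0 0 0" --pt "0 0 0 0" --pt "0 0 0 0"

```text
t: 40.38
eef_pos: [0.5129, 0.0374, 0.0563]
tool_rot: [-0.637, 3.076, 0.0]
ft_force: [-1.2, -0.2, -1.0]
finger_gap: 0.482
finger_force: 46.4
```

drive_tool --pt "0 0 0.04 0" --pt "0 0 0.03 0" --pt "0 0 0 0" --pt "0 0 0 0" --pt "0 0 0 0"

```text
t: 40.8
eef_pos: [0.5131, 0.0375, 0.0556]
tool_rot: [-0.637, 3.076, 0.0]
ft_force: [-2.8, -0.9, 8.8]
finger_gap: 0.482
finger_force: 47.6
```

Contact. Release, rise and check.

drive_tool --pt "0 0 0 0" --pt "0 0 0 0" --pt "0 0 0 0" --pt "0 0 0 0" --pt "0 0 0 0" --claw 62

```text
t: 41.22
eef_pos: [0.5128, 0.0374, 0.0544]
tool_rot: [0.637, -3.076, -0.0]
ft_force: [0.5, -0.4, -0.7]
finger_gap: 0.726
finger_force: 0.0
```

drive_tool --pt "0 0 -0.5 0" --pt "0 0 -0.8 0" --pt "0 0 -1 0" --pt "0 0 -1 0" --pt "0 0 -1 0"

```text
t: 41.63
eef_pos: [0.5125, 0.0374, 0.1629]
tool_rot: [0.637, -3.076, -0.0]
ft_force: [0.7, 0.4, 0.1]
finger_gap: 0.727
finger_force: 0.0
```

drive_tool --pt "0 0 -1 0" --pt "0 0 -0.6 0" --pt "-0.36 0.91 0 0" --pt "-0.36 0.91 0 0" --pt "-0.36 0.91 0 0"

```text
t: 42.05
eef_pos: [0.5106, 0.1112, 0.2025]
tool_rot: [-0.634, 3.076, 0.0]
ft_force: [0.2, 0.9, 0.2]
finger_gap: 0.727
finger_force: 0.0
```

drive_tool --pt "-0.36 0.91 0 0" --pt "-0.36 0.91 0 0" --pt "-0.36 0.91 0 0" --pt "0 0 0 0" --pt "0 0 0 0"

```text
t: 42.47
eef_pos: [0.5078, 0.1856, 0.2017]
tool_rot: [0.642, -3.075, -0.0]
ft_force: [-0.5, -1.0, 0.2]
finger_gap: 0.725
finger_force: 0.0
```

```bash
python3 -c "
from h import *
st();c=camera('scene');w=cloud(c);hsv=cv2.cvtColor(c['image'],cv2.COLOR_RGB2HSV);H,S=hsv[...,0],hsv[...,1]
k=((H<8)|(H>172))&(S>130)&(w[...,2]>.05)
n,l,a,_=cv2.connectedComponentsWithStats(k.astype(np.uint8))
for i in range(1,n):
  if a[i,4]>20: q=w[l==i];print(a[i],np.round(q.mean(0),3),q[:,2].max())
cv2.imwrite('pics/sc8.png',cv2.resize(c['image'][150:340,200:440,::-1],None,fx=3,fy=3,interpolation=cv2.INTER_CUBIC))"
```

```text
t 42.47 p [0.5078 0.1856 0.2017] F [-0.5 -1.   0.2] gap 0.725 ff 0.0
[[-0.916, -0.4, -0.001], [-0.4, 0.916, 0.0], [0.001, 0.0, -1.0]]
[303 186   8   8  52] [0.695 0.032 0.087] 0.09348391275858015
[266 211   8   9  58] [0.51  0.033 0.09 ] 0.09779421677351308
[304 230  10   9  74] [ 0.548 -0.112  0.09 ] 0.09696700863335272
```

View pics/sc8.png

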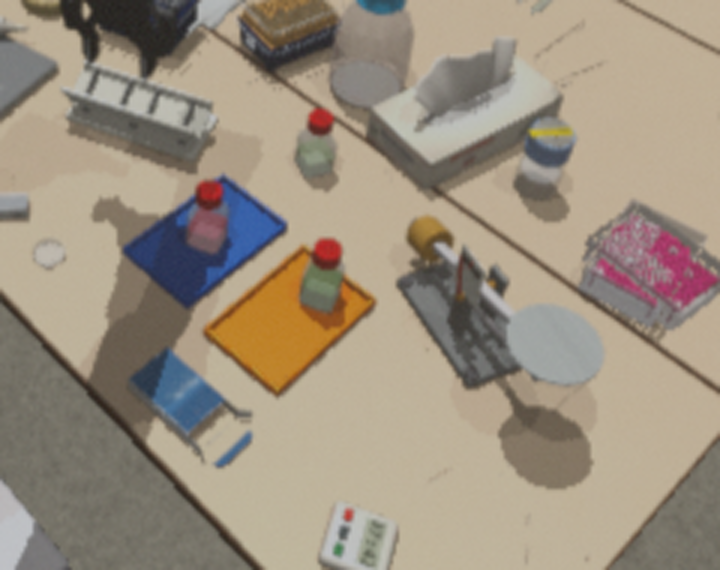

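Magenta stands upright in the blue tray (cap ~209,193) and green in the orange one (~327,252). The clear bottle and the timer have not moved, so I'm handing in.

```bash
python3 -c "
from rig import arm
print(arm.close_job())"
```

```text
the job is handed in; nothing more can be done
None
```

The job is handed in at about 42 s: green weighed heavy (pan at 92 mm, level is 100 mm) and stands upright in the orange tray; magenta weighed light (pan at 121 mm) and stands upright in the blue tray; the clear bottle and bench timer were left alone.

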